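# Lock a drill battery into the test cradle

## Task

Put the black drill battery pack into the battery test cradle: slide it nose first between the guide rails and under the contact bridge until it is fully home against the end stop. Then turn the cradle's slanted cam knob clockwise until its sprung follower drops into the notch, so that the bolt locks the pack in. Leave the other things on the table where they are.

Things in the scene. Friction and masses are not known exactly. Their poses are not given: they have to be found in the camera images.
- pack_stem (a point): Loose black drill battery pack, 0.3 to 0.65 kg, in one of four places beside the cradle. This is the centre of its upright stem, 50 mm long (x), 30 wide (y; grip across this), 44 high, 58 mm above the pack's underside. The stem stands over the rear half of a base 110 x 60 x 36 mm high; overall height 80. x points to the low nose, z up. Pack's rear face at x = -25 mm from here.
- pack_nose (a point): Middle of the pack's front (nose) end face, 18 mm above the underside and 85 mm ahead of pack_stem in x. The nose half of the pack is only 36 mm high, with brass contact strips on top; it is 60 mm wide.
- cradle_home (a point): Where pack_stem must finally be. x: sliding direction, z up. The cradle is a fixed aluminium plate, 12 mm thick, its place and yaw vary. In this frame (mm): table z = -70, channel floor (plate top) z = -58. Plate: x -135 to 105, y -195 to 65. End stop face x = 85. Lower the pack between the rails with pack_stem at x = -75 to -50, y = 0, then slide it to x = 0.
- cradle_mouth (a point): Middle of the mouth of the channel, on its floor, 85 mm before cradle_home; axes as there. Two steel rails, 22 mm high, 10 thick, 68 mm apart (inner faces at y = -34 and 34) run from here 175 mm along x; flared guides open 30 mm before it.
- bridge_mid (a point): Middle of the underside of the dark contact bridge that crosses the channel, 66 mm ahead of cradle_home in x; axes as there. It is 38 mm long in x, 114 in y, 14 thick; free height 46 mm over the floor, so only the pack's nose passes below. Posts stand outside the rails.
- knob_grip (a point): Centre of the cam knob's black bar grip, at the cradle's -y side. Bar 84 mm long (x), 16 thick (y; grip across this), 32 high (z). z is the knob's axis, pointing out of it, leaning 35 degrees from vertical towards the cradle's -x (the robot's side). The frame turns with the knob. Steel cam disc below, radius 38 to 42 mm, its top 33 mm under this point along the axis.
- knob (a joint): Cam knob angle (rad), growing clockwise seen looking down its axis; starts at 0.2 to 0.9, stops at 0 and 2.6. The notch meets the follower at 2.0 (play about 0.06 either way). The bar points uphill, at the follower, at 1.2. Turns with under 0.3 N m and stays where it is left.
- follower (a joint): Travel of the sprung follower towards the cam disc (m): 0 to 0.005 while it rides on the rim, about 0.010 when dropped in the notch (the rising rim pushes it out slowly before that). Once in, it holds the knob both ways.
- follower_head (a point): Centre of the black round head (22 mm across, 14 long) of the follower pin, uphill of the knob; it jumps about 9 mm towards the knob when the follower drops.
- bolt (a joint): Travel of the flat steel bolt driven by the knob, 0.014 m per rad. It comes out of the -y rail, 16 mm high, 5 mm behind the rear face of a pack that is home. Beyond about 1.0 rad of the knob it sticks into the channel: it bars the way in, or strikes a pack that is not home.
- meter_a: Bystander: large multimeter, 150 x 80 x 40 mm high, lying; origin at the centre of its underside, x along its length.
- meter_b: Bystander: small multimeter, 118 x 64 x 34 mm high; origin at the centre of its underside, x along its length. In one of the same four places as the pack.
- shell: Bystander: beige open plastic half-shell, 130 x 60 x 38 mm high; origin at the centre of its underside, x along its length. In one of the same four places.
- torch: Bystander: black torch lying, 130 x 36 x 26 mm high; origin near the middle of its underside, x along it. In one of the same four places.
- mug: Bystander: white mug, 82 mm across, 95 mm high, upright, handle at +y; origin at the centre of its underside.
Not all that is in view belongs to the job. What is shaped like the part that bears pack_stem but brown, red or turquoise is not meant.

How it is judged:
By the outcome, as a careful person would: the job done as asked, in the order asked, and still so for the second after the job is handed in, with the robot touching nothing.
It also fails if it takes over 64 s, if anything falls off the work surface, if the arm or the gripper's body presses on something with over 40 N, if the wrist force passes 120 N, or if a joint passes its speed limit or range.

## Robot

A 7-joint arm with a two-finger parallel gripper is mounted at the origin on the work surface. World frame = base frame: x ahead of the robot, y to its left, z up, the work surface at z = 0. Lengths are in mm, angles in rad, forces in N, time in s.
With the tool pointing down it reaches from about 425 to 875 mm from the base axis. Payload 4.7 kg.
Tool frame: the origin (TCP) lies at the very end of the fingers, on their centre line; the grasp point (between the pads) lies 19 mm behind it; z points along the fingers, y is the line along which they close (so a half turn about z gives the same grasp; the last joint's range is limited). The gripper opens to 87 mm and grips with 3 to 60 N. Pads are 19 mm wide; open, the fingers measure 117 mm over their backs; the gripper's body (75 mm by 190 mm) begins 51 mm behind the grasp point.
Start: joints at [1.13, 0.321, -0.07, 1.45, 0.023, 1.371, -0.057], TCP at [285.518, -583.957, 222.587] pointing down, gripper open.
Joint ranges: [-2.86, 2.86], [-0.3, 2.09], [-1.38, 1.24], [0.06, 2.45], [-1.56, 4.7], [0.09, 2.05], [-2.69, 2.69]. Speed limits (rad/s): [2.57, 2.57, 3.14, 3.14, 3.14, 3.14, 3.14].

## Interface

Orientations are given as a 3x3 rotation matrix whose columns are the frame's x, y, z axes.
In Python, from cell import status, capture, camera_model, env gives the robot as it stands.
- The arm moves only by the tool servo_tool, never from a script. Its argument "commands" is one flat list of numbers, 5 for each row, row after row: the shift along the tool's x, y, z in mm, then the turn about the tool's z in rad, then the opening in per cent of the stroke, from 0 (shut) to 100 (fully open). In form: [dx, dy, dz, roll, grip, dx, dy, dz, roll, grip, ...]. A call has 1 to 20 rows; each row shifts and turns the commanded pose from where the row before left it, along the tool's axes as they then stand; what a row does not reach is not made up. A row lasts 1/12 s, in which the tool goes at most 41.7 mm and 7.16 degrees, less where a joint would pass 70% of its speed; a pose out of reach is approached as far as the arm can. A call with a gripper value outside its range is refused whole. The fingers move at their own pace and stop on an object; "grip_force" is the grip in N (left out, the last holds). Time passes only in rows, so rows that do not move let the fingers close. It gives the time, the measured TCP pose, the force, the opening and the grip force at its end, in the units of the state.
- status.read_state(): the state, without advancing time (a new reading comes with each control period).
- capture(name): name is "scene" or "top" or "wrist"; returns (picture, depth): 420x560x3 uint8, red, green, blue; 420x560 float32, mm along the optical axis (not along the pixel's ray), 0 where there is no reading.
- camera_model(name): a dict with "fx", "fy", "cx", "cy" (pixels), "pose" (4x4, takes a point from camera to world coordinates). Camera axes: x right, y down, z forward; pixel columns grow to the right and rows downward; lengths in mm; the calibration is good to about 2 mm. A picture is of the moment at which its call begins: read the wrist's pose just before it. camera_model takes no time and is no camera call; for the wrist camera it gives the pose at the moment of the call.
- env.sign_off(): hands the job in; it is judged then, once.
The state is a dict: "time": time; "joint_pos": joint angles; "joint_velocities": joint speeds; "tau": joint torques, N m; "position": TCP position; "tool_rot": TCP orientation; "contact_force": force on the tool from outside, world axes, zero at the start; "torque": the same for the moment, N m; "gripper_width": finger opening in mm; "grasp_force": force on a finger pad.
Only numpy, scipy, OpenCV 4.12 (cv2) and the standard library are available. Lean on these libraries where they do the work, as an engineer would, in place of code of your own. Each camera call takes 0.05 s, during which the arm holds its last target. There are 200 camera calls.

## Working session

There is one attempt and no reset: what is moved stays moved. The work goes in short steps, Python scripts to look and compute and a tool call to move; the robot and the scene stay as the last step left them, time stands still between calls to the robot, and variables do not carry over. Pictures are saved under pics/ and viewed, at most 10 in all, crops included, and the job is handed in when it is done.

Besides the shell and the picture viewer there is one more tool, called as name(argument=value, ...) on one line, values as JSON. servo_tool: Moves the arm, as the interface text tells. Its arguments: {"type":"object","properties":{"commands":{"type":"array","items":{"type":"number"}},"grip_force":{"type":"number"}},"required":["commands"]}

```bash
mkdir -p pics; ls; python3 - <<'E'
from cell import status,capture,camera_model
import cv2,numpy as np
for n in("scene","top"):
    p,d=capture(n); cv2.imwrite(f"pics/{n}0.png",p[:,:,::-1]); np.save(f"{n}0.npy",d)
    m=camera_model(n); print(n,m["fx"],m["cx"],m["cy"],np.round(m["pose"],3).tolist())
s=status.read_state(); print(s)
E
```

```text
pics
scene 514.8724391718602 286.4562969139003 211.65737036760567 [[-0.421, 0.5, -0.757, 1500.319], [0.907, 0.24, -0.346, 452.042], [0.008, -0.832, -0.555, 853.215], [0.0, 0.0, 0.0, 1.0]]
top 476.0744484992109 274.634949317692 210.74537978800652 [[-0.012, -0.997, 0.072, 381.595], [-1.0, 0.013, 0.006, 1.366], [-0.007, -0.072, -0.997, 1538.282], [0.0, 0.0, 0.0, 1.0]]
{'time': 0.1, 'joint_pos': array([ 1.13008556,  0.32175315, -0.07010548,  1.45153179,  0.02257334,
        1.37082139, -0.05691954]), 'joint_velocities': array([ 0.00015577, -0.00185021,  0.0013291 , -0.00323892,  0.0016055 ,
        0.00136301,  0.00204771]), 'tau': array([ 2.22898018e-05, -4.92571807e+01, -4.06126678e-01, -3.13400352e+01,
       -6.43235212e-02,  3.94687720e-02,  4.38653035e-05]), 'position': array([ 285.29896377, -583.49031198,  221.5789226 ]), 'tool_rot': array([[ 8.98334385e-01,  4.39311589e-01, -8.12732064e-04],
       [ 4.39312336e-01, -8.98333095e-01,  1.52357225e-03],
       [-6.07811654e-05, -1.72572056e-03, -9.99998509e-01]]), 'contact_force': array([-0.52999549, -1.02005135,  0.50219519]), 'torque': array([-0.00692458,  0.01680878,  0.04152916]), 'grasp_force': 0.0, 'gripper_width': 86.90732722770473}
```

View pics/top0.png

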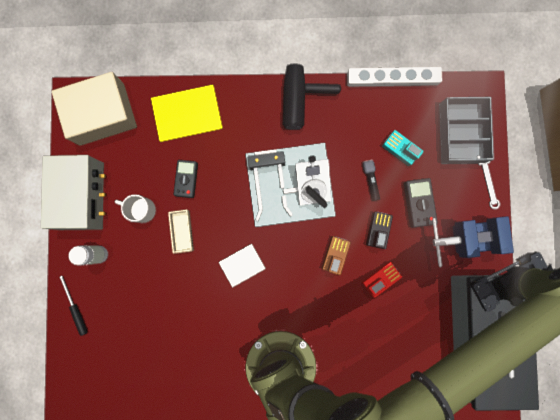

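View pics/scene0.png

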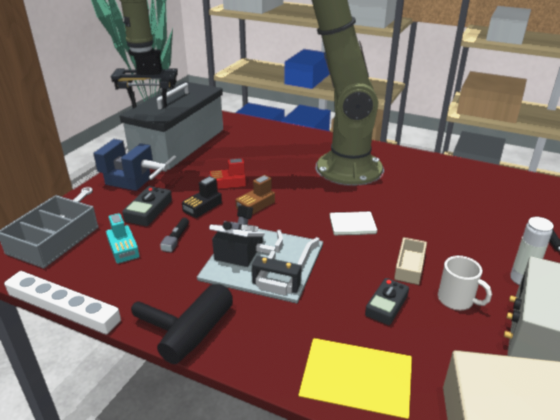

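The top view shows the black pack at (379,231), the cradle at (290,185), and the knob at (315,195). I'll enlarge this area.

```bash
python3 - <<'E'
import cv2
p=cv2.imread("pics/top0.png")
cv2.imwrite("pics/c1.png",cv2.resize(p[135:255,240:400],None,fx=5,fy=5,interpolation=cv2.INTER_CUBIC))
E
```

```text
(no output)
```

View pics/c1.png

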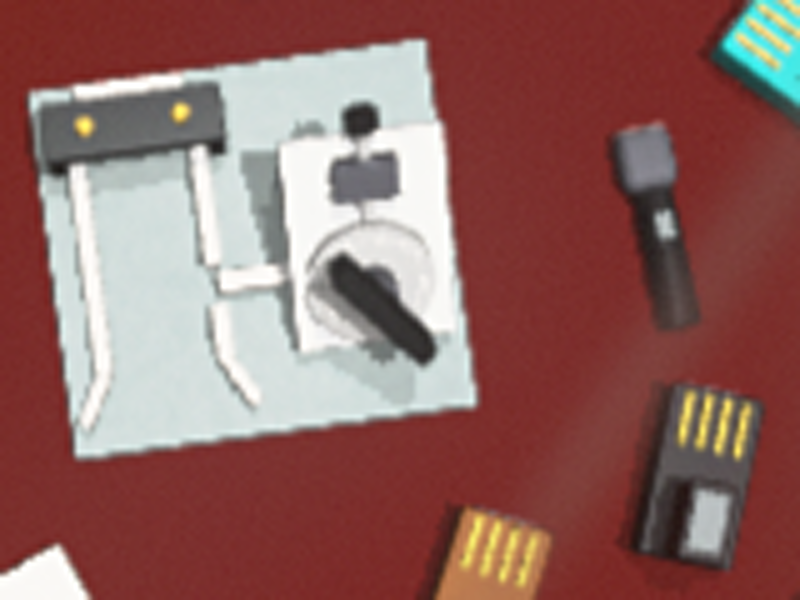

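```bash
cat > h.py <<'E'
import numpy as np
from cell import status,capture,camera_model
def ray(m,u,v,z):
    P=m["pose"]; d=P[:3,:3]@np.array([(u-m["cx"])/m["fx"],(v-m["cy"])/m["fy"],1]); o=P[:3,3]
    return o+d*(z-o[2])/d[2]
def cloud(m,d):
    v,u=np.indices(d.shape); c=np.stack([(u-m["cx"])/m["fx"]*d,(v-m["cy"])/m["fy"]*d,d],-1)
    return c@m["pose"][:3,:3].T+m["pose"][:3,3]
def rigid(A,B): # 2D A->B
    a=A-A.mean(0);b=B-B.mean(0)
    t=np.arctan2((a[:,0]*b[:,1]-a[:,1]*b[:,0]).sum(),(a*b).sum())
    R=np.array([[np.cos(t),-np.sin(t)],[np.sin(t),np.cos(t)]]); T=B.mean(0)-R@A.mean(0)
    return t,T,np.linalg.norm(A@R.T+T-B,axis=1)
E
python3 - <<'E'
from h import *
import cv2
m=camera_model("top"); f=lambda u,v,z:ray(m,240+(u+.5)/5-.5,135+(v+.5)/5-.5,z)
A=np.array([(105,65),(105,-195),(-135,-195),(-135,65)],float)
B=np.array([f(u,v,12)[:2] for u,v in[(30,90),(425,40),(477,405),(77,458)]])
print("cradle",rigid(A,B))
d=np.load("top0.npy"); W=cloud(m,d)
print("table z",np.median(W[200:215,215:235,2]),"plate z",np.median(W[200:210,262:275,2]))
R=W[205:255,360:400].reshape(-1,3)
for lo,hi in((25,100),(62,100)):
    q=R[(R[:,2]>lo)&(R[:,2]<hi)]; r=cv2.minAreaRect(q[:,:2].astype(np.float32)); print(lo,len(q),r,np.median(q[:,2]))
K=W[180:215,295:335].reshape(-1,3); q=K[K[:,2]>90]; print("knob",len(q),q.min(0),q.max(0))
# predicted pack: nose corners
for p in((672,383),(763,396),(728,568)):print(f(*p,36))
print(f(707,521,80))
E
```

```text
cradle (np.float64(0.11736604309680038), array([585.43860456,  26.04370014]), array([0.86524168, 1.00641544, 0.39372302, 0.74005317]))
table z -0.02175647748879328 plate z 12.141393065014995
25 686 ((427.555419921875, -319.9580993652344), (61.36902618408203, 112.17435455322266), 76.52315521240234) 38.36831559559812
62 175 ((397.4057312011719, -312.8971252441406), (30.733762741088867, 49.99940490722656), 77.24174499511719) 80.80418762640738
knob 305 [ 381.59542476 -149.72719559   90.01667677] [5.79870291e+02 1.36567763e+00 1.53828173e+03]
[ 485.15552695 -303.5298387    36.        ]
[ 476.18534903 -360.67599811   36.        ]
[ 368.21937855 -335.44823608   36.        ]
[ 397.37696013 -313.61611212   80.        ]
```

```bash
cat >> h.py <<'E'
YC=0.1174; H=np.array([585.4,26.0,70.])
RC=np.array([[np.cos(YC),-np.sin(YC),0],[np.sin(YC),np.cos(YC),0],[0,0,1]])
toC=lambda w:(np.asarray(w)-H)@RC
toW=lambda c:RC@np.asarray(c)+H
s35,c35=np.sin(np.radians(35)),np.cos(np.radians(35))
RK=np.array([[c35,0,-s35],[0,1,0],[s35,0,c35]]) # cols: uphill, y, axis  (in cradle)
RK=np.column_stack([[c35,0,s35],[0,1,0],[-s35,0,c35]])
E
python3 - <<'E'
from h import *
import cv2
for n in("top","scene"):
    m=camera_model(n); d=np.load(n+"0.npy"); p=cv2.imread(f"pics/{n}0.png").max(2)
    W=cloud(m,d); C=toC(W); k=(d>0)&(p<75)&(C[...,1]<-70)&(C[...,1]>-190)&(C[...,0]>-130)&(C[...,0]<10)&(C[...,2]>-20)
    q=C[k]; 
    K=q@RK
    h=np.percentile(K[:,2],[5,50,95]); print(n,len(q),q.min(0),q.max(0),"axis coords",h)
    t=K[K[:,2]>h[2]-12]; r=cv2.minAreaRect(t[:,:2].astype(np.float32)); print(r,len(t))
    b=cv2.boxPoints(r); print(b)
E
```

```text
top 155 [-108.83684331 -161.34606248   28.21474399] [ -41.86081847 -104.79009972   71.23995756] axis coords [67.74121962 84.64539298 89.41019028]
((-36.70793914794922, -133.5186767578125), (79.79891967773438, 14.953022003173828), 39.16270065307617) 130
[[ -72.365814  -152.91922  ]
 [ -62.922615  -164.51312  ]
 [  -1.0500641 -114.11813  ]
 [ -10.493263  -102.52423  ]]
scene 344 [-104.78728618 -176.15917265  -19.56565782] [  9.7704766  -82.61254659  67.65817999] axis coords [-5.12608475 57.26413477 84.10555652]
((-38.720130920410156, -132.12530517578125), (87.46278381347656, 16.492128372192383), 38.314697265625) 88
[[ -78.144936   -152.76791   ]
 [ -67.92014    -165.70792   ]
 [   0.70467377 -111.4827    ]
 [  -9.520119    -98.542694  ]]
```

servo_tool(commands=[22,-19.4,0,0,100,22,-19.4,0,0,100,22,-19.4,0,0,100,22,-19.4,0,0,100,22,-19.4,0,0,100,22,-19.4,0,0,100,22,-19.4,0,0,100,22,-19.4,0,0,100,22,-19.4,0,0,100,22,-19.4,0,0,100,0,0,10,0.098,100,0,0,10,0.098,100,0,0,10,0.098,100,0,0,10,0.098,100,0,0,10,0.098,100,0,0,10,0.098,100,0,0,10,0.098,100,0,0,0,0,100,0,0,0,0,100])

```text
time: 1.68
position: [397.4, -312.6, 152.0]
tool_rot: [[0.974, -0.226, -0.001], [-0.226, -0.974, 0.001], [-0.002, -0.001, -1.0]]
contact_force: [0.2, -0.3, -0.0]
gripper_width: 86.9
grasp_force: 0.0
```

```bash
cat >> h.py <<'E'
def goal(p,yaw):
    s=status.read_state(); R=s["tool_rot"]; d=R.T@(np.array(p)-s["position"]); y=np.arctan2(R[1,0],R[0,0])
    print("t",round(s["time"],2),"pos",s["position"].round(1),"yaw",round(y,3),"tilt",(R[:2,2]).round(4),"dtool",d.round(1),"roll",round(-(yaw-y),3),"F",s["contact_force"].round(1),"w",round(s["gripper_width"],1),"gf",s["grasp_force"])
E
python3 - <<'E'
from h import *
import cv2
goal((397.5,-313.1,46),-.232)
m=camera_model("wrist");p,d=capture("wrist");cv2.imwrite("pics/w1.png",p[:,:,::-1])
W=cloud(m,d);ok=d>0
q=W[ok&(W[...,2]>65)&(W[...,2]<95)&(abs(W[...,0]-397)<45)&(abs(W[...,1]+313)<45)]
print(len(q),cv2.minAreaRect(q[:,:2].astype(np.float32)) if len(q) else 0, np.median(q[:,2]))
E
```

```text
t 1.68 pos [ 397.4 -312.6  152. ] yaw -0.228 tilt [-0.0014  0.0011] dtool [  0.3   0.5 106. ] roll 0.004 F [ 0.2 -0.3 -0. ] w 86.9 gf 0.0
2480 ((396.90966796875, -312.6119079589844), (30.06923484802246, 49.95673370361328), 77.30015563964844) 81.83473009120587
```

View pics/w1.png

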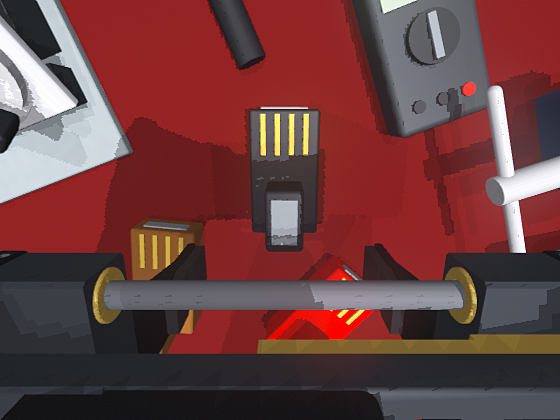

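The wrist view shows the stem centred between the fingers at about (285,220), with the brown and red decoys clear of the finger paths. I'll descend and grip.

servo_tool(commands=[0,0,20,0,100,0,0,20,0,100,0,0,20,0,100,0,0,20,0,100,0,0,16,0,100,0,0,10,0,100,0,0,0,0,100,0,0,0,0,0,0,0,0,0,0,0,0,0,0,0,0,0,0,0,0,0,0,0,0,0,0,0,0,0,0,0,0,0,0,0], grip_force=40)

```text
time: 2.9
position: [398.0, -313.1, 46.8]
tool_rot: [[0.973, -0.229, 0.0], [-0.229, -0.973, -0.0], [0.0, 0.0, -1.0]]
contact_force: [0.9, 0.3, -0.1]
gripper_width: 48.2
grasp_force: 0.0
```

servo_tool(commands=[0,0,0,0,0,0,0,0,0,0,0,0,0,0,0,0,0,0,0,0,0,0,0,0,0,0,0,0,0,0,0,0,0,0,0,0,0,-20,0,0,0,0,-30,0,0,0,0,-30,0,0,0,0,-20,0,0,0,0,0,0,0,0,0,0,0,0])

```text
time: 3.98
position: [397.9, -313.3, 146.5]
tool_rot: [[0.973, -0.229, 0.001], [-0.229, -0.973, -0.001], [0.001, 0.001, -1.0]]
contact_force: [-0.5, 0.5, -5.0]
gripper_width: 29.8
grasp_force: 40.0
```

```bash
python3 - <<'E'
from h import *
import cv2
goal(toW((-62,0,100)),YC)
for n in("scene","top"):
    m=camera_model(n);p,d=capture(n);W=cloud(m,d);s=status.read_state()["position"]
    C=toC(W);
    k=(d>0)&(C[...,2]>-8)&(C[...,2]<120)&(C[...,1]<-40)&(C[...,1]>-190)&(abs(C[...,0]+35)<120)
    K=(C@RK)[k&(p.max(2)<75)]; K=K[(K[:,2]>55)&(K[:,2]<95)]; print(n,len(K),cv2.minAreaRect(K[:,:2].astype(np.float32)) if len(K) else 0)
    for u in range(-40,50,10):  # heights of things uphill of knob
        KK=C@RK; kk=k&(abs(KK[...,0]-u)<5)&(abs(KK[...,1]+133)<30); print(u,KK[kk][:,2].max().round() if kk.any() else None,end=" ")
    print()
E
```

```text
t 3.98 pos [ 397.9 -313.3  146.5] yaw -0.231 tilt [ 0.0006 -0.001 ] dtool [  46.4 -352.   -23.7] roll -0.349 F [-0.5  0.5 -5. ] w 29.8 gf 39.98940442688763
scene 182 ((-33.48655700683594, -135.54571533203125), (87.8782958984375, 16.0758056640625), 47.42000198364258)
-40 87.0 -30 83.0 -20 88.0 -10 88.0 0 83.0 10 26.0 20 42.0 30 42.0 40 42.0 
top 153 ((-37.656803131103516, -133.80184936523438), (80.78060150146484, 15.59853458404541), 37.46726608276367)
-40 90.0 -30 90.0 -20 91.0 -10 90.0 0 87.0 10 37.0 20 41.0 30 49.0 40 45.0
```

servo_tool(commands=[0,0,-20,0,0,0,0,-30,0,0,2,-15,-10,0,0,4,-29,0,0,0,4,-29,0,0,0,4,-29,0,0,0,4,-29,0,0,0,4,-29,0,0,0,4,-29,0,0,0,4,-29,0,0,0,4,-29,0,0,0,4,-29,0,0,0,4,-29,0,0,0,4,-29,0,0,0,3,-18,0,-0.087,0,0,0,0,-0.087,0,0,0,10,-0.087,0,0,0,30,-0.087,0,0,0,30,0,0,0,0,15,0,0])

```text
time: 5.75
position: [522.3, 18.2, 115.8]
tool_rot: [[0.993, 0.117, -0.009], [0.117, -0.993, 0.001], [-0.009, -0.002, -1.0]]
contact_force: [-1.1, -0.5, -5.1]
gripper_width: 29.9
grasp_force: 40.0
```

```bash
python3 - <<'E'
from h import *
import cv2
goal(toW((-62,0,-10)),YC)
m=camera_model("wrist");p,d=capture("wrist");cv2.imwrite("pics/w2.png",p[:,:,::-1])
m=camera_model("top");p,d=capture("top");cv2.imwrite("pics/top2.png",cv2.resize(p[135:255,240:400,::-1],None,fx=5,fy=5,interpolation=cv2.INTER_CUBIC))
E
```

```text
t 5.75 pos [522.3  18.2 115.8] yaw 0.117 tilt [-0.0089  0.0006] dtool [ 2.  -0.3 55.7] roll 0.0 F [-1.1 -0.5 -5.1] w 29.9 gf 39.98882057145238
```

View pics/w2.png

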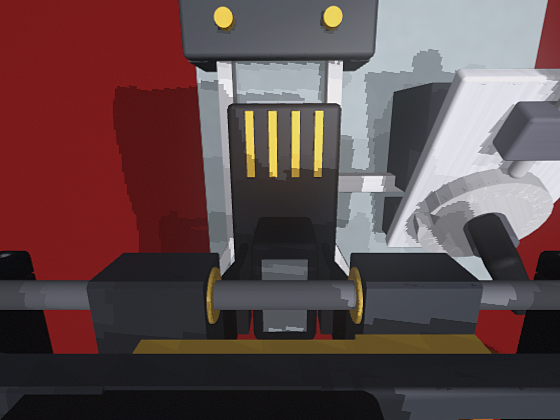

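The nose at (284,105) sits above the channel, between the rails at columns 225 and 335. I'll check the lateral alignment using depth.

```bash
python3 - <<'E'
from h import *
m=camera_model("wrist");p,d=capture("wrist");C=toC(cloud(m,d));ok=d>0
zz=C[...,2]+70
n=C[ok&(abs(zz-105)<5)&(abs(C[...,1])<45)&(C[...,0]>-40)&(C[...,0]<40)]
print("nose",len(n),np.percentile(n,[1,99],axis=0).round(1))
for a in(-20,-10,0,10):
    k=n[abs(n[:,0]-a)<3]; print(a,np.percentile(k[:,1],[1,99]).round(1))
r=C[ok&(abs(zz-34)<3)&(abs(C[...,1])<50)&(C[...,0]>20)&(C[...,0]<47)]
for s in(1,-1):
    k=r[r[:,1]*s>0]; print("rail",s,len(k),np.percentile(k[:,1],[2,98]).round(1) if len(k) else 0)
b=C[ok&(abs(zz-72)<3)&(C[...,0]>30)]; print("bridge",len(b),np.percentile(b,[1,99],axis=0).round(1))
E
```

```text
nose 12102 [[-39.3 -29.6  33.7]
 [ 18.5  28.4  38.9]]
-20 [-29.7  28.3]
-10 [-29.8  28.5]
0 [-29.7  28.3]
10 [-29.4  28.3]
rail 1 591 [36.5 46.6]
rail -1 570 [-44.5 -31.4]
bridge 10309 [[ 46.3 -52.7   0.3]
 [ 74.9  57.9   4.9]]
```

```bash
python3 - <<'E'
from h import *
m=camera_model("wrist");p,d=capture("wrist");C=toC(cloud(m,d));ok=d>0
zz=C[...,2]+70
for a in range(-85,50,8):
  o=[]
  for s in(1,-1):
    k=C[ok&(abs(zz-34)<2.5)&(abs(C[...,0]-a)<4)&(C[...,1]*s>25)&(C[...,1]*s<52)][:,1]
    o+= [len(k)]+(np.percentile(k,[3,97]).round(1).tolist() if len(k)>8 else [])
  print(a,o)
b=C[ok&(abs(zz-72)<4)&(C[...,0]>35)]
for y in range(-50,60,20):
    k=b[abs(b[:,1]-y)<4]; print("bf",y,np.percentile(k[:,0],1).round(1),end=" ")
m=camera_model("top");p,d=capture("top");C=toC(cloud(m,d))
b=C[(d>0)&(abs(C[...,2]-2)<5)&(C[...,0]>40)&(C[...,0]<90)&(abs(C[...,1])<70)]; print("\ntop bridge",np.percentile(b,[1,99],axis=0).round(1))
E
```

```text
-85 [50, 41.7, 45.9, 0]
-77 [45, 41.7, 45.6, 0]
-69 [53, 41.7, 45.9, 0]
-61 [52, 41.6, 45.7, 0]
-53 [52, 41.8, 46.1, 0]
-45 [52, 41.6, 45.8, 33, -51.5, -43.1]
-37 [56, 41.8, 45.9, 109, -51.6, -42.7]
-29 [51, 41.7, 46.2, 47, -51.8, -43.2]
-21 [58, 41.7, 45.9, 0]
-13 [56, 41.7, 46.1, 0]
-5 [65, 41.7, 46.5, 0]
3 [62, 42.1, 46.2, 0]
11 [64, 41.8, 46.3, 0]
19 [75, 41.3, 46.4, 1]
27 [147, 36.5, 46.2, 122, -41.1, -31.5]
35 [158, 36.5, 46.2, 150, -41.1, -31.5]
43 [164, 36.6, 48.3, 178, -48.1, -31.4]
bf -50 46.7 bf -30 46.5 bf -10 46.5 bf 10 46.3 bf 30 46.3 bf 50 46.2 
top bridge [[ 55.9 -52.8  -2.7]
 [ 85.1  56.5   6.7]]
```

servo_tool(commands=[0,-1.5,0,-0.002,0,0,-1.5,0,-0.002,0,0,0,10,0,0,0,0,15,0,0,0,0,10,0,0,0,0,8,0,0,0,0,5,0,0,0,0,0,0,0,0,0,0,0,0])

```text
time: 6.75
position: [526.0, 21.4, 73.4]
tool_rot: [[0.993, 0.121, -0.0], [0.121, -0.993, 0.0], [-0.0, -0.0, -1.0]]
contact_force: [-0.3, 1.0, -4.2]
gripper_width: 29.8
grasp_force: 40.0
```

```bash
python3 - <<'E'
from h import *
goal(toW((-64,2.5,-11)),YC+.004)
m=camera_model("wrist");p,d=capture("wrist");C=toC(cloud(m,d));ok=d>0
n=C[ok&(abs(C[...,2]+12)<12)&(abs(C[...,1])<31)&(C[...,0]>-20)&(C[...,0]<40)]
print("nose",np.percentile(n,[1,50,99],axis=0).round(1))
E
```

```text
t 6.75 pos [526.   21.4  73.4] yaw 0.121 tilt [-0.0002  0.0001] dtool [-4.4 -0.1 14.4] roll -0.0 F [-0.3  1.  -4.2] w 29.8 gf 39.9890751298517
nose [[-19.5 -26.6 -13.6]
 [  3.5   1.9  -5.5]
 [ 24.5  30.3  -3. ]]
```

servo_tool(commands=[0,-0.5,4,0,0,0,0,4,0,0,0,0,3,0,0,0,0,2,0,0,0,0,1,0,0,0,0,0,0,0,0,0,0,0,0])

```text
time: 7.38
position: [525.9, 21.8, 59.5]
tool_rot: [[0.993, 0.12, -0.0], [0.12, -0.993, -0.0], [-0.0, 0.0, -1.0]]
contact_force: [-0.1, -0.1, -3.9]
gripper_width: 29.7
grasp_force: 40.0
```

servo_tool(commands=[2,0,0,0,0,5,0,0,0,0,6,0,0,0,0,6,0,0,0,0,6,0,0,0,0,6,0,0,0,0,6,0,0,0,0,6,0,0,0,0,5,0,0,0,0,2,0,0,0,0,0,0,0,0,0])

```text
time: 8.3
position: [576.0, 28.1, 59.4]
tool_rot: [[0.993, 0.121, 0.0], [0.121, -0.993, 0.0], [0.0, -0.0, -1.0]]
contact_force: [0.7, -0.3, -3.3]
gripper_width: 29.7
grasp_force: 40.0
```

```bash
python3 - <<'E'
from h import *
goal(toW((1.4,2.5,-10)),YC+.004)
E
```

```text
t 8.3 pos [576.   28.1  59.4] yaw 0.121 tilt [0.     0.0003] dtool [10.5  0.7 -0.6] roll -0.001 F [ 0.7 -0.3 -3.3] w 29.7 gf 39.9891160055995
```

servo_tool(commands=[3,0,0,0,0,3,0,0,0,0,2,0,0,0,0,1,0,0,0,0,1,0,0,0,0,1,0,0,0,0,0,0,0,0,0,0,0,0,0,0])

```text
time: 8.97
position: [586.1, 29.2, 59.4]
tool_rot: [[0.993, 0.121, -0.001], [0.121, -0.993, -0.0], [-0.001, 0.0, -1.0]]
contact_force: [-0.3, 0.6, -4.1]
gripper_width: 29.5
grasp_force: 40.0
```

servo_tool(commands=[0.5,0,0.3,0,0,0.5,0,0.3,0,0,0.5,0,0,0,0,0.5,0,0,0,0,0,0,0,0,0])

```text
time: 9.38
position: [586.0, 29.2, 58.7]
tool_rot: [[0.993, 0.12, -0.005], [0.12, -0.993, -0.001], [-0.005, 0.001, -1.0]]
contact_force: [-7.5, -1.5, 2.3]
gripper_width: 29.8
grasp_force: 40.0
```

servo_tool(commands=[0.5,0,0,0,0,0.5,0,0,0,0,0,0,0,0,0])

```text
time: 9.63
position: [586.0, 29.2, 58.8]
tool_rot: [[0.993, 0.12, -0.007], [0.12, -0.993, -0.002], [-0.007, 0.001, -1.0]]
contact_force: [-11.6, -0.8, 4.7]
gripper_width: 29.6
grasp_force: 40.0
```

servo_tool(commands=[0,0,0,0,60,0,0,0,0,60,0,0,0,0,60,0,0,0,0,60,0,0,0,0,60,0,0,0,0,60])

```text
time: 10.13
position: [589.9, 29.6, 59.2]
tool_rot: [[0.993, 0.12, 0.001], [0.12, -0.993, 0.0], [0.001, 0.0, -1.0]]
contact_force: [0.0, -0.4, 0.6]
gripper_width: 51.4
grasp_force: 0.0
```

servo_tool(commands=[0,0,-15,0,60,0,0,-30,0,60,0,0,-35,0,60,0,0,-35,0,60,0,0,-30,0,60,0,0,-15,0,60,-20,10,0,0,60,-25,25,0,0,60,-25,25,0,0,60,-25,25,0,0,60,-15,15,0,0,60,0,0,0,0,60,0,0,0,0,60])

```text
time: 11.22
position: [492.0, -84.1, 219.3]
tool_rot: [[0.993, 0.118, 0.001], [0.118, -0.993, -0.001], [0.001, 0.001, -1.0]]
contact_force: [0.6, 0.2, -0.3]
gripper_width: 52.0
grasp_force: 0.0
```

```bash
python3 - <<'E'
from h import *
import cv2
goal(toW((-70,-133,35)),YC)
m=camera_model("wrist");p,d=capture("wrist");cv2.imwrite("pics/w3.png",p[:,:,::-1])
C=toC(cloud(m,d));ok=d>0
st=C[ok&(abs(C[...,2]-22)<5)&(abs(C[...,1])<25)&(abs(C[...,0])<40)]
if len(st): print("stem top",len(st),cv2.minAreaRect(st[:,:2].astype(np.float32)))
b=C[ok&(abs(C[...,2]-2)<4)&(C[...,0]>35)&(abs(C[...,1])<70)&(p.max(2)<110)]; 
if len(b): print("bridge",np.percentile(b,[1,99],axis=0).round(1))
K=(C@RK)
k=ok&(p.max(2)<75)&(abs(K[...,0]+37)<50)&(abs(K[...,1]+133)<50)&(K[...,2]>75)&(K[...,2]<95)
q=K[k]; print("bar top",len(q),np.median(q[:,2]),cv2.minAreaRect(q[:,:2].astype(np.float32)))
E
```

```text
t 11.22 pos [492.  -84.1 219.3] yaw 0.118 tilt [ 0.0009 -0.0007] dtool [ 35.5  34.6 114.3] roll 0.0 F [ 0.6  0.2 -0.3] w 52.0 gf 0.0
stem top 2263 ((-0.8720111846923828, 2.3209075927734375), (49.4219970703125, 30.591846466064453), 0.35670244693756104)
bridge [[ 46.2 -53.8  -1.5]
 [ 67.2  57.4   5.3]]
bar top 1707 86.73485352293919 ((-38.53546142578125, -132.72216796875), (81.91453552246094, 15.366957664489746), 38.09952926635742)
```

View pics/w3.png

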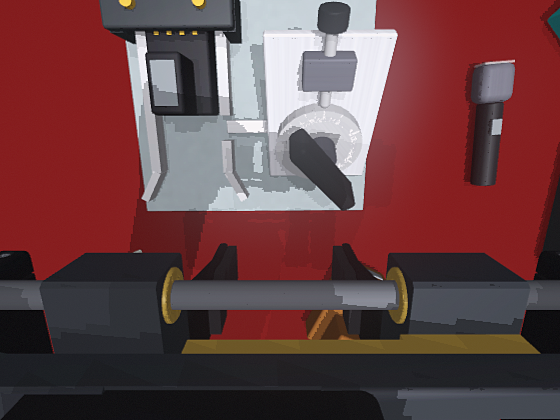

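The pack is home: stem at x≈-0.9, and the bridge implies -0.8. The bar runs from (300,135) to (345,200), so the knob is at about 0.53 rad. I'll plan an arc that grips the bar near its uphill end.

```bash
cat >> h.py <<'E'
KC=np.array([-38,-132.8,70.])
def pose(knob,r=26,down=10):
    f=1.2-knob; k=KC+[r*np.cos(f),r*np.sin(f),0]
    return toW(RK@k)-[0,0,down], YC+.003+np.arctan2(np.sin(f),c35*np.cos(f))
def rot(y): return np.array([[np.cos(y),np.sin(y),0],[np.sin(y),-np.cos(y),0],[0,0,-1]])
E
python3 - <<'E'
from h import *
p,y=pose(.535); goal(p,y); print(p,y,status.read_state()["joint_pos"].round(2))
ks=np.linspace(.535,2.0,21); 
for a,b in zip(ks,ks[1:]):
    (p,y),(q,z)=pose(a),pose(b); print((rot(y).T@(q-p)).round(1),round(y-z,3))
E
```

```text
t 11.27 pos [492.7 -82.6 219.3] yaw 0.121 tilt [0.0012 0.0001] dtool [ 50.1  19.9 112.1] roll -0.763 F [-0.6 -0.3 -0.3] w 52.5 gf 0.0
[544.93260756 -96.33854208 107.28001858] 0.8839690604742187 [ 0.64  0.02 -0.54  1.8   0.01  1.32 -1.34]
[-0.4  1.7 -0.6] 0.076
[-0.4  1.8 -0.6] 0.079
[-0.4  1.8 -0.5] 0.081
[-0.3  1.8 -0.4] 0.083
[-0.3  1.8 -0.4] 0.085
[-0.3  1.9 -0.3] 0.087
[-0.2  1.9 -0.2] 0.088
[-0.2  1.9 -0.1] 0.089
[-0.1  1.9 -0. ] 0.089
[-0.1  1.9  0. ] 0.089
[-0.   1.9  0.1] 0.089
[0.  1.9 0.2] 0.088
[0.1 1.9 0.3] 0.087
[0.1 1.9 0.3] 0.085
[0.2 1.8 0.4] 0.083
[0.2 1.8 0.5] 0.081
[0.2 1.8 0.6] 0.079
[0.3 1.8 0.6] 0.077
[0.3 1.8 0.7] 0.075
[0.3 1.7 0.8] 0.072
```

servo_tool(commands=[12,5,0,0,60,20,8,0,0,60,18,7,0,-0.095,60,0,0,0,-0.095,60,0,0,0,-0.095,60,0,0,10,-0.095,60,0,0,10,-0.095,60,0,0,10,-0.095,60,0,0,10,-0.095,60,0,0,10,-0.098,60,0,0,0,0,60,0,0,0,0,60])

```text
time: 12.27
position: [544.7, -95.1, 168.6]
tool_rot: [[0.634, 0.773, -0.001], [0.773, -0.634, 0.001], [0.001, -0.001, -1.0]]
contact_force: [-0.2, 1.0, 0.4]
gripper_width: 52.1
grasp_force: 0.0
```

```bash
python3 - <<'E'
from h import *
p,y=pose(.535); goal(p,y)
E
```

```text
t 12.27 pos [544.7 -95.1 168.6] yaw 0.884 tilt [-0.0007  0.0014] dtool [-0.9  1.  61.3] roll -0.0 F [-0.2  1.   0.4] w 52.1 gf 0.0
```

servo_tool(commands=[-1,1,10,0,60,0,0,15,0,60,0,0,15,0,60,0,0,12,0,60,0,0,9,0,60,0,0,0,0,60,0,0,0,0,10,0,0,0,0,10,0,0,0,0,10,0,0,0,0,10,0,0,0,0,10,0,0,0,0,10,0,0,0,0,10,0,0,0,0,10,0,0,0,0,10], grip_force=20)

```text
time: 13.52
position: [542.4, -96.1, 108.4]
tool_rot: [[0.634, 0.774, -0.005], [0.774, -0.634, 0.002], [-0.001, -0.005, -1.0]]
contact_force: [-7.3, 4.0, 7.2]
gripper_width: 24.6
grasp_force: 18.7
```

servo_tool(commands=[-0.4,1.7,-0.6,0.076,10,-0.4,1.8,-0.6,0.079,10,-0.4,1.8,-0.5,0.081,10,-0.3,1.8,-0.4,0.083,10,-0.3,1.8,-0.4,0.085,10,-0.3,1.9,-0.3,0.087,10,-0.2,1.9,-0.2,0.088,10])

```text
time: 14.1
position: [547.6, -106.9, 111.3]
tool_rot: [[0.955, 0.298, -0.006], [0.298, -0.955, 0.003], [-0.005, -0.004, -1.0]]
contact_force: [-8.6, 4.6, 5.8]
gripper_width: 17.7
grasp_force: 19.2
```

```bash
python3 - <<'E'
from h import *
p,y=pose(.535+7*.07325); goal(p,y)
E
```

```text
t 14.1 pos [ 547.6 -106.9  111.3] yaw 0.302 tilt [-0.0058  0.0027] dtool [2.6 1.8 1. ] roll -0.003 F [-8.6  4.6  5.8] w 17.7 gf 19.218946390610654
```

servo_tool(commands=[-0.2,1.9,-0.1,0.089,10,-0.1,1.9,0,0.089,10,-0.1,1.9,0,0.089,10,0,1.9,0.1,0.089,10,0,1.9,0.2,0.088,10,0.1,1.9,0.3,0.087,10,0.1,1.9,0.3,0.085,10,0.2,1.8,0.4,0.083,10])

```text
time: 14.77
position: [548.4, -121.2, 110.4]
tool_rot: [[0.923, -0.385, -0.004], [-0.385, -0.923, 0.004], [-0.005, -0.002, -1.0]]
contact_force: [-7.3, 3.1, 8.5]
gripper_width: 20.6
grasp_force: 23.4
```

```bash
python3 - <<'E'
from h import *
p,y=pose(.535+15*.07325); goal(p,y)
m=camera_model("top");p,d=capture("top")
import cv2;cv2.imwrite("pics/top3.png",cv2.resize(p[145:225,280:360,::-1],None,fx=6,fy=6,interpolation=cv2.INTER_CUBIC))
E
```

```text
t 14.77 pos [ 548.4 -121.2  110.4] yaw -0.395 tilt [-0.0043  0.0038] dtool [2.7 0.7 1.3] roll -0.001 F [-7.3  3.1  8.5] w 20.6 gf 23.43326890237222
```

Now the last steps towards 2.0, then hold and check.

servo_tool(commands=[0.2,1.8,0.5,0.081,10,0.2,1.8,0.6,0.079,10,0.3,1.8,0.6,0.077,10,0.15,0.9,0.35,0.038,10,0.15,0.9,0.35,0.037,10,0,0,0,0,10])

```text
time: 15.32
position: [545.3, -129.8, 108.2]
tool_rot: [[0.761, -0.649, -0.005], [-0.649, -0.761, 0.002], [-0.005, 0.002, -1.0]]
contact_force: [-8.7, 2.9, 9.6]
gripper_width: 24.5
grasp_force: 23.8
```

```bash
python3 - <<'E'
from h import *
import cv2
p,y=pose(2.0); goal(p,y)
m=camera_model("top");p,d=capture("top")
m2=camera_model("scene");p2,d2=capture("scene")
a=cv2.resize(p[145:225,290:350,::-1],None,fx=6.5,fy=6.5,interpolation=cv2.INTER_CUBIC)
b=cv2.resize(p2[210:290,205:265,::-1],None,fx=6.5,fy=6.5,interpolation=cv2.INTER_CUBIC)
cv2.imwrite("pics/s4.png",np.hstack([a,b]))
E
```

```text
t 15.32 pos [ 545.3 -129.8  108.2] yaw -0.706 tilt [-0.0046  0.0017] dtool [ 2.2 -0.2  2.2] roll 0.072 F [-8.7  2.9  9.6] w 24.5 gf 23.78504179245283
```

View pics/s4.png

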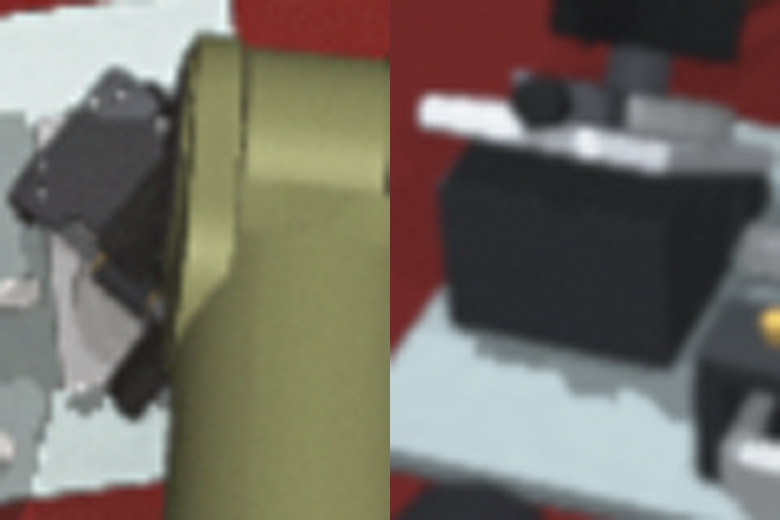

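The follower head shows in the scene view at about (228.5,225.7). I'll measure it against the starting picture.

```bash
cat >> h.py <<'E'
import cv2
def head(p,d):
    m=camera_model("scene"); K=toC(cloud(m,d))@RK
    k=(d>0)&(p.max(2)<80)&(abs(K[...,1]+133)<22)&(K[...,0]>25)&(K[...,0]<90)&(K[...,2]>30)&(K[...,2]<90)
    k[:,:215]=0;k[:,245:]=0
    v,u=np.nonzero(k); return len(u),u.mean().round(2) if len(u) else 0,v.mean().round(2) if len(u) else 0,np.percentile(K[k],[5,50,95],axis=0).round(1).tolist() if len(u) else 0
E
python3 - <<'E'
from h import *
print(head(cv2.imread("pics/scene0.png"),np.load("scene0.npy")))
print(head(*capture("scene")))
E
```

```text
(46, np.float64(228.48), np.float64(224.43), [[35.5, -138.6, 30.4], [72.6, -127.8, 35.3], [76.4, -111.8, 40.8]])
(86, np.float64(231.59), np.float64(220.81), [[32.8, -136.2, 30.6], [66.6, -122.5, 38.0], [88.7, -111.7, 81.6]])
```

```bash
sed -i 's/K\[...,0\]>25/K[...,0]>50/; s/K\[...,2\]<90/K[...,2]<50/' h.py; python3 - <<'E'
from h import *
print(head(cv2.imread("pics/scene0.png"),np.load("scene0.npy")))
print(head(*capture("scene")))
E
```

```text
(41, np.float64(227.17), np.float64(224.22), [[66.1, -138.6, 30.4], [73.2, -128.2, 35.3], [76.4, -121.4, 41.0]])
(46, np.float64(228.37), np.float64(224.15), [[58.1, -137.2, 30.4], [67.4, -127.9, 35.6], [71.7, -120.8, 42.0]])
```

servo_tool(commands=[0.15,0.9,0.4,0.036,10,0.15,0.9,0.4,0.036,10,0,0,0,0,10,0,0,0,0,10])

```text
time: 15.85
position: [544.1, -131.4, 107.3]
tool_rot: [[0.713, -0.701, -0.005], [-0.701, -0.713, 0.002], [-0.005, 0.002, -1.0]]
contact_force: [-9.1, 2.8, 8.8]
gripper_width: 24.7
grasp_force: 24.3
```

```bash
python3 - <<'E'
from h import *
p,y=pose(2.0); goal(p,y)
print(head(*capture("scene")))
E
```

```text
t 15.85 pos [ 544.1 -131.4  107.3] yaw -0.777 tilt [-0.005   0.0018] dtool [ 1.8 -2.3  1.4] roll 0.001 F [-9.1  2.8  8.8] w 24.7 gf 24.28094553994015
(46, np.float64(228.37), np.float64(224.15), [[56.8, -138.6, 30.5], [66.6, -127.6, 35.6], [70.5, -120.9, 42.0]])
```

The head moved about 6.5 mm towards the knob, so the follower has probably dropped. I'll release, retreat upward and look.

servo_tool(commands=[0,0,0,0,65,0,0,0,0,65,0,0,0,0,65,0,0,0,0,65,0,0,0,0,65,0,0,0,0,65,0,0,-15,0,65,0,0,-30,0,65,0,0,-30,0,65,-20,0,-20,-0.1,65,-30,0,0,-0.1,65,-30,0,0,-0.1,65,-20,0,0,-0.1,65,0,0,0,-0.1,65,0,0,0,-0.1,65,0,0,0,0,65])

```text
time: 17.23
position: [465.8, -74.4, 201.9]
tool_rot: [[0.985, -0.175, 0.001], [-0.175, -0.985, -0.001], [0.001, 0.001, -1.0]]
contact_force: [-0.4, -0.0, 0.2]
gripper_width: 56.9
grasp_force: 0.0
```

```bash
python3 - <<'E'
from h import *
m=camera_model("wrist");p,d=capture("wrist");cv2.imwrite("pics/w5.png",p[:,:,::-1])
C=toC(cloud(m,d));K=C@RK;ok=d>0
k=ok&(p.max(2)<75)&(abs(K[...,0]+37)<50)&(abs(K[...,1]+133)<50)&(K[...,2]>75)&(K[...,2]<95)
q=K[k]; r=cv2.minAreaRect(q[:,:2].astype(np.float32)); b=q[:,:2]-q[:,:2].mean(0); w,V=np.linalg.eigh(b.T@b); v=V[:,1]*np.sign(V[0,1]); print("bar",len(q),r,"knob",1.2-np.arctan2(v[1],v[0]))
st=C[ok&(abs(C[...,2]-22)<5)&(abs(C[...,1])<25)&(abs(C[...,0])<60)]
if len(st): print("stem top",len(st),cv2.minAreaRect(st[:,:2].astype(np.float32)))
print(head(*capture("scene")))
E
```

```text
bar 2462 ((-38.850547790527344, -132.6254425048828), (15.260136604309082, 82.84709167480469), 44.25581359863281) knob 2.0028543944595723
stem top 2568 ((-0.8001670837402344, 2.0575027465820312), (50.06162643432617, 30.164688110351562), 0.19238781929016113)
(42, np.float64(228.21), np.float64(224.38), [[59.3, -137.7, 30.4], [67.8, -127.8, 35.2], [70.5, -120.5, 41.0]])
```

View pics/w5.png

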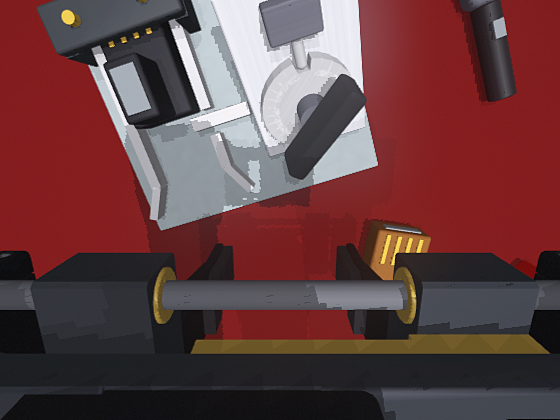

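```bash
python3 - <<'E'
from h import *
m=camera_model("top")
def th(p,d):
    K=toC(cloud(m,d))@RK
    k=(d>0)&(p.max(2)<70)&(abs(K[...,1]+131)<18)&(K[...,0]>48)&(K[...,0]<95)&(K[...,2]>25)&(K[...,2]<60)
    v,u=np.nonzero(k); print(len(u),u.mean(),v.mean(),np.percentile(K[k],[5,50,95],axis=0).round(1).tolist())
a=cv2.imread("pics/top0.png");th(a,np.load("top0.npy"))
p,d=capture("top");th(p,d)
f=lambda x:cv2.resize(x[145:205,290:340],None,fx=8,fy=8,interpolation=cv2.INTER_CUBIC)
cv2.imwrite("pics/t6.png",np.hstack([f(a),f(p[:,:,::-1])]))
E
```

```text
27 311.7037037037037 158.59259259259258 [[65.0, -139.7, 34.2], [71.4, -133.4, 40.2], [76.2, -125.9, 44.9]]
24 311.75 160.83333333333334 [[57.7, -139.6, 35.2], [64.6, -132.9, 40.7], [68.9, -126.8, 43.6]]
```

View pics/t6.png

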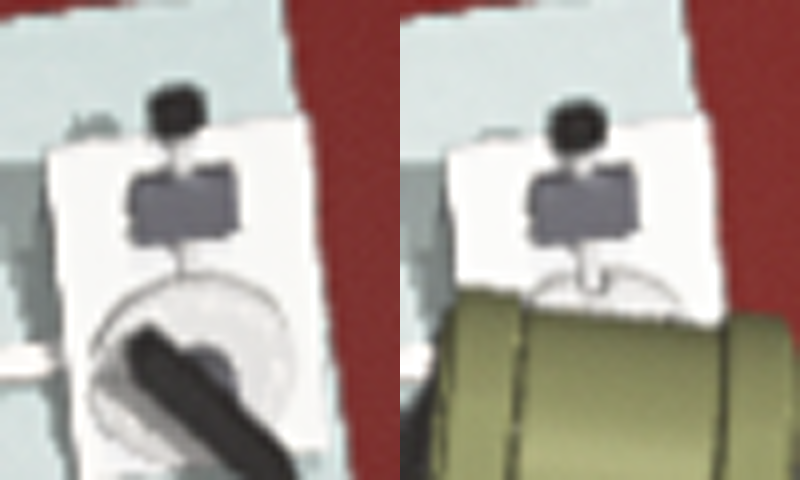

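The right half shows the follower head moved from about (177,108) to (578-400,128), roughly 7 mm inward. The pin tip sits inside the disc's notch at (593,285). The follower is in, and I can sign off.

```bash
python3 -c "
from cell import env
print(env.sign_off())"
```

```text
the job is handed in; nothing more can be done
None
```

The battery pack is fully home against the end stop, and the cam knob is at about 2.0 rad with its follower dropped in the notch. The gripper is clear, the other items were not moved, and I handed the job in at about 17 s of the 64 s allowed.

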